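# Get the dart case out from behind the pool-care bottles

### The job

The dart case lies at the back of the wooden accessory stand, behind a row of three pool-care bottles. Set all three bottles aside, standing upright on the black rubber mat, then, while they wait there, take out the dart case and lay it flat in the middle of the green felt tray, lengthwise with the tray; after that put every bottle back upright on the stand at the very spot where it stood at the start. Knock nothing over, leave the mug, the remote control and the cue chalk alone, and let go of everything at the end.

Things in the scene. Friction and masses are not known exactly. Their poses are not given: they have to be found in the camera images.
- cleaner_center (a point): Ball-cleaner bottle: white, blue label band, blue flip cap; round, 54 mm across, 104 mm tall, about 0.2 kg. Point: on its axis, half-way up (52 mm above its underside); z up its axis. Straight side up to 78 mm above the underside, then a shoulder and a 28 mm wide cap. At the start in any of the three places of the front row on the stand.
- polish_center (a point): Rail-polish bottle: amber brown, pale label band, black screw cap; round, 52 mm across, 100 mm tall, about 0.2 kg. Point: on its axis, half-way up (50 mm above its underside); z up its axis. Straight side up to 76 mm above the underside, then a shoulder and a 32 mm wide cap. At the start in any of the three places of the front row on the stand.
- shaker_center (a point): Talc shaker: closed green plastic can, yellow band, wide white top; round, 54 mm across, 98 mm tall, about 0.15 kg. Point: on its axis, half-way up (49 mm above its underside); z up its axis. Straight side up to 86 mm above the underside. At the start in any of the three places of the front row on the stand.
- case_center (a point): Dart case: slim black hard case with a red top panel, 175 mm long (its x), 56 mm wide (y), 26 mm high (z), about 0.2 kg. Point: its centre, 13 mm above its underside. At the start it lies across the back of the stand, about 10 mm behind the bottles; to grip it across its width a finger needs the room where they stand.
- stand: Fixed pine stand; origin: centre of its underside, x away from the robot. Board 196 (x) x 226 mm (y), top 12 mm up. Heights over origin: end cheeks 42, front lip 20, brass rail at the back edge (x +93) 54 mm. Bottles stand in a row along y at about x -45, some 67 mm apart, 13 mm clear between: grip them fore and aft, over the case. Case at about x +20, 40 mm free behind it.
- mat: Black ribbed rubber bar mat, fixed, 290 mm long (its x), 130 mm wide (its y), its top 5 mm above this origin (centre of its underside): the side area for the bottles. On the left or the right of the stand.
- tray: Players' tray, fixed: green felt floor 240 mm long (its x), 130 mm wide (its y), 4 mm above this origin (centre of its underside), in a dark wooden rim 6 mm thick whose top is 12 mm above the origin. The dart case's length goes along the tray's x, either way round. On the side of the stand where the mat is not.
- mug: Blue mug, 80 mm across, 95 mm tall, at the far left, beyond the stand. Origin: centre of its underside. Not to be moved.
- remote: Black TV remote control, 165 mm long (its y), 45 mm wide, 18 mm high, lying between the robot and the stand. Origin: centre of its underside. Not to be moved.
- chalk: Blue and white cube of cue chalk, 23 mm, at the far right, beyond the stand. Origin: centre of its underside. Not to be moved.
There are look-alikes about, which are no part of the job. What is shaped like the part that bears case_center but yellow is not meant.

How it is judged:
By the outcome, as a careful person would: the job done as asked, in the order asked, and still so for the second after the job is handed in, with the robot touching nothing.
It also fails if it takes over 136 s, if anything falls off the work surface, if the arm or the gripper's body presses on something with over 40 N, if the wrist force passes 120 N, or if a joint passes its speed limit or range.

### The arm

A 6-joint arm with a two-finger parallel gripper is mounted at the origin on the work surface. World frame = base frame: x ahead of the robot, y to its left, z up, the work surface at z = 0. Lengths are in m, angles in rad, forces in N, time in s.
With the tool pointing down it reaches from about 0.325 to 0.85 m from the base axis. Payload 15.5 kg.
Tool frame: the origin (TCP) lies at the very end of the fingers, on their centre line; the grasp point (between the pads) lies 19 mm behind it (env.hold_point_z is the distance from the TCP to the grasp point, in m); z points along the fingers, y is the line along which they close (so a half turn about z gives the same grasp; the last joint's range is limited). The gripper opens to 91 mm and grips with 3 to 60 N. Pads are 32 mm wide; open, the fingers measure 118 mm over their backs; the gripper's body (76 mm by 178 mm) begins 60 mm behind the grasp point.
Start: joints at [-1.442, 0.494, 1.345, -0, 1.302, -0.096], TCP at [0.139, -0.609, 0.214] pointing down, gripper open.
Joint ranges: [-2.91, 2.91], [-0.82, 2.16], [0.22, 2.67], [-1.22, 4.37], [0.12, 2.79], [-3.08, 3.08]. Speed limits (rad/s): [1.89, 1.89, 2.57, 3.01, 3.01, 3.01].

### API

Orientations are given as a rotation vector (axis times angle).
In Python, from cell import env gives the robot as it stands. The module is installed in compiled form; this text tells all that it offers.
- The arm moves only by the tool drive_tool, never from a script. Its argument "series" is a list of rows, each an object of numbers: "wx", "wy", "wz": the turn, a rotation vector about the world's x, y, z in rad; "dx", "dy", "dz": the shift along the world's x, y, z in mm; "claw": the closure in counts, from 0 (fully open) to 255 (shut). A call has 1 to 12 rows; each row is the pose to reach, as a shift and turn from the pose commanded when the call began; what a row does not reach only later rows make up. A row lasts 1/8 s, in which the tool goes at most 62.5 mm and 10.7 degrees, less where a joint would pass 70% of its speed; a pose out of reach is approached as far as the arm can. A call with a gripper value outside its range is refused whole. The fingers move at their own pace and stop on an object; "grip_force" is the grip in N (left out, the last holds). Time passes only in rows, so rows that repeat a pose let the fingers close. It gives the time, the measured TCP pose, the force, the opening and the grip force at its end, in the units of the state.
- env.get_obs(): the state, without advancing time (a new reading comes with each control period).
- env.capture(name): name is "side" or "top"; returns a dict with "image" (420x560x3 uint8, blue, green, red), "range_z" (420x560 float32, m along the optical axis (not along the pixel's ray), 0 where there is no reading), "fx", "fy", "cx", "cy" (pixels), "dist" ([k1, k2, p1, p2, k3] as OpenCV has them; the pictures are not rectified), "world_to_cam" (4x4, takes a point from world to camera coordinates). Camera axes: x right, y up, looking along -z (the intrinsics and any distortion apply to the point x, -y, -z); pixel columns grow to the right and rows downward; lengths in m; the calibration is good to about 2 mm. A picture is of the moment at which its call begins.
- env.hand_in(): hands the job in; it is judged then, once.
Trained networks look in a picture, given as the dict that the camera call returned (one of the last four; its "shot" number tells which), for a name from the list of things; names that differ only in an ending like _2 or _b are one class to them, and where a whole thing is asked for, a point or a joint stands for the part that bears it (a point fixed in the world has none). Each returns a list of dicts, best first, with "score" (0 to 1); they miss things now and then, are a little off and sometimes report something else, mostly with a low value. They report only what shows in the picture. A call takes as long as a camera call. They do not tell look-alikes from the thing itself.
- env.masks_of(picture, name): "mask" (420x560 bool, what is visible of it) and "pixel" ([column, row] in pixels, amid what is visible of it).
The state is a dict: "time_s": time; "q": joint angles; "joint_vel": joint speeds; "joint_efforts": joint torques, N m; "eef_pos": TCP position; "eef_rot": TCP orientation; "force": force on the tool from outside, world axes, zero at the start; "wrist_torque": the same for the moment, N m; "opening": finger opening in m; "grip_force": force on a finger pad.
Only numpy, scipy, OpenCV 4.12 (cv2) and the standard library are available. Lean on these libraries where they do the work, as an engineer would, in place of code of your own. Each camera call takes 0.05 s, during which the arm holds its last target. There are 200 camera calls.

## Working session

There is one attempt and no reset: what is moved stays moved. The work goes in short steps, Python scripts to look and compute and a tool call to move; the robot and the scene stay as the last step left them, time stands still between calls to the robot, and variables do not carry over. Pictures are saved under pics/ and viewed, at most 14 in all, crops included, and the job is handed in when it is done.

Besides the shell and the picture viewer there is one more tool, called after "Emit:" in YAML: its name, and indented under it one key for each argument. drive_tool: Moves the arm, as the interface text tells. Its arguments: {"type":"object","properties":{"series":{"type":"array"},"grip_force":{"type":"number"}},"required":["series"]}

```bash
mkdir -p pics
cat > h.py <<'E'
import numpy as np, cv2
from cell import env
def pts(p, mask=None):
    """world points of masked pixels"""
    z=p["range_z"]; m=z>0
    if mask is not None: m&=mask
    v,u=np.nonzero(m); d=z[v,u]
    K=np.array([[p["fx"],0,p["cx"]],[0,p["fy"],p["cy"]],[0,0,1.]])
    n=cv2.undistortPoints(np.stack([u,v],1).astype(float)[:,None],K,np.array(p["dist"],float))[:,0]
    c=np.stack([n[:,0]*d,-n[:,1]*d,-d,np.ones_like(d)],1)
    return (c@np.linalg.inv(np.array(p["world_to_cam"])).T)[:,:3]
E
python3 - <<'E'
from h import *
for n in("top","side"):
    p=env.capture(n); cv2.imwrite(f"pics/{n}0.png",p["image"])
    for k in["cleaner_center","polish_center","shaker_center","case_center","stand","mat","tray","mug","remote","chalk"]:
        for r in env.masks_of(p,k)[:3]:
            q=pts(p,r["mask"])
            if len(q)==0: continue
            print(n,k,round(r["score"],2),np.round(r["pixel"]),np.round(np.median(q,0),3),"lo",np.round(np.percentile(q,2,axis=0),3),"hi",np.round(np.percentile(q,98,axis=0),3))
o=env.get_obs();print(o["eef_pos"],o["eef_rot"],o["opening"],o["time_s"],env.hold_point_z)
E
```

```text
top cleaner_center 0.75 [233. 236.] [0.548 0.083 0.098] lo [0.525 0.061 0.012] hi [0.571 0.112 0.119]
top polish_center 0.79 [263. 244.] [0.535 0.019 0.096] lo [ 0.513 -0.004  0.038] hi [0.561 0.042 0.114]
top shaker_center 0.9 [291. 251.] [ 0.522 -0.044  0.109] lo [ 0.5   -0.068  0.068] hi [ 0.546 -0.02   0.113]
top case_center 0.95 [282. 128.] [ 0.822 -0.022  0.026] lo [ 0.747 -0.08   0.002] hi [0.902 0.035 0.031]
top case_center 0.65 [271. 221.] [0.6   0.007 0.038] lo [ 0.565 -0.074  0.031] hi [0.636 0.089 0.042]
top stand 0.56 [270. 226.] [0.582 0.007 0.013] lo [ 0.473 -0.105  0.002] hi [0.685 0.128 0.055]
top tray 0.56 [398. 282.] [ 0.452 -0.312  0.004] lo [ 0.334 -0.388 -0.001] hi [ 0.575 -0.235  0.014]
top mug 0.89 [183. 155.] [0.75  0.22  0.038] lo [0.704 0.175 0.002] hi [0.798 0.251 0.097]
top remote 0.96 [266. 310.] [0.378 0.008 0.018] lo [ 0.35  -0.07   0.011] hi [0.404 0.086 0.022]
side cleaner_center 0.91 [227. 197.] [0.537 0.074 0.095] lo [0.522 0.06  0.028] hi [0.57  0.095 0.117]
side polish_center 0.67 [234. 221.] [0.525 0.01  0.094] lo [ 0.51  -0.003  0.029] hi [0.55
[... 543 characters left out ...]
7 [305. 388.] [ 0.491 -0.291  0.005] lo [ 0.349 -0.364  0.002] hi [ 0.577 -0.233  0.013]
side tray 0.73 [226. 200.] [0.537 0.074 0.095] lo [0.522 0.06  0.028] hi [0.57  0.096 0.117]
side mug 0.66 [279. 150.] [0.734 0.192 0.063] lo [0.702 0.173 0.004] hi [0.79  0.251 0.096]
side remote 0.83 [170. 281.] [ 0.373 -0.006  0.018] lo [ 0.348 -0.075  0.002] hi [0.401 0.083 0.021]
side remote 0.41 [251. 245.] [ 0.515 -0.063  0.089] lo [ 0.496 -0.073  0.025] hi [ 0.541 -0.03   0.112]
side chalk 0.58 [397. 285.] [ 0.738 -0.224  0.02 ] lo [ 0.73  -0.233  0.002] hi [ 0.753 -0.209  0.025]
[ 0.13871502 -0.60942502  0.21391632] [ 3.12191064e+00  3.50855113e-01 -3.73752831e-05] 0.09128186631001753 1.1 0.0188
```

View pics/top0.png

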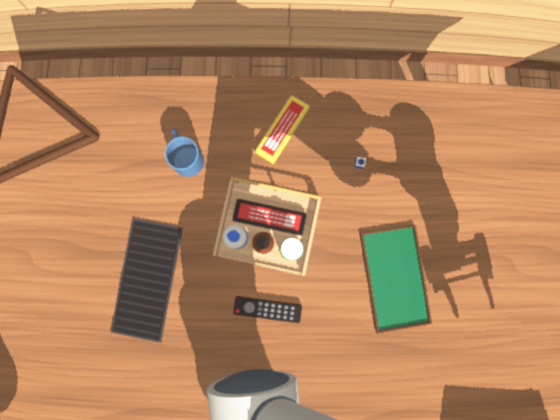

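Run:
```python
from h import *
p=env.capture("top"); im=p["image"]
c=cv2.resize(im[100:320,170:350],None,fx=2.7,fy=2.7,interpolation=cv2.INTER_CUBIC); cv2.imwrite("pics/crop1.png",c)
P={}
for n in("top","side"):
    q=env.capture(n)
    for k in["cleaner_center","polish_center","shaker_center","case_center","mat","tray","stand"]:
        for r in env.masks_of(q,k)[:2]:
            if r["score"]>.5: P.setdefault(k,[]).append(pts(q,cv2.erode(r["mask"].astype(np.uint8),np.ones((2,2)))>0))
from scipy.optimize import least_squares
for k,R,zl in[("cleaner_center",.027,.078),("polish_center",.026,.076),("shaker_center",.027,.086)]:
    for a in P[k]:
        top=a[a[:,2]>a[:,2].max()-.006] if 0 else a[a[:,2]>np.percentile(a[:,2],97)-.006]
        s=a[(a[:,2]>.03)&(a[:,2]<.012+zl-.004)]
        c0=np.median(top,0)[:2]
        f=least_squares(lambda c:np.hypot(*(s[:,:2]-c).T)-R,c0+[.01,0],loss="soft_l1",f_scale=.002) if len(s)>20 else None
        print(k,"top mid",np.round((np.percentile(top,3,axis=0)+np.percentile(top,97,axis=0))/2,4),len(top),"cyl",None if f is None else (np.round(f.x,4),len(s),round(float(np.median(abs(f.fun))),4)))
for k,zr in[("case_center",(.03,.05)),("mat",(.001,.012)),("tray",(.007,.02))]:
    for a in P[k]:
        s=a[(a[:,2]>zr[0])&(a[:,2]<zr[1])]
        if len(s)<20: continue
        (x,y),wh,an=cv2.minAreaRect((s[:,:2]*1000).astype(np.float32))
        print(k,round(x,1),round(y,1),np.round(wh,1),round(an,1),"z",np.round(np.median(s[:,2]),4),len(s))
```

```text
cleaner_center top mid [0.5495 0.087  0.1162] 118 cyl (array([0.5493, 0.0866]), 36, 0.0002)
cleaner_center top mid [0.5472 0.0823 0.1148] 95 cyl (array([0.5489, 0.0859]), 157, 0.0006)
polish_center top mid [0.5365 0.0207 0.1123] 151 cyl None
polish_center top mid [0.5287 0.001  0.1112] 160 cyl (array([0.5359, 0.02  ]), 127, 0.0006)
shaker_center top mid [ 0.5224 -0.0446  0.1097] 349 cyl None
shaker_center top mid [ 0.5205 -0.0498  0.1095] 370 cyl (array([ 0.523 , -0.0456]), 597, 0.0005)
case_center 822.9 -22.1 [ 45.7 162.1] 60.0 z 0.0308 66
case_center 601.0 7.0 [173.9  56.3] 78.4 z 0.038 1625
case_center 599.5 2.8 [173.7  55. ] 78.4 z 0.0384 1561
mat 743.6 212.3 [77.7 68.1] 46.3 z 0.0056 398
mat 441.1 309.3 [132.1 290.3] 80.5 z 0.0055 5746
mat 441.7 308.9 [135.7 293.8] 80.0 z 0.0055 4278
tray 452.8 -310.8 [248.4 142.7] 9.5 z 0.0101 917
tray 452.5 -310.6 [252.  141.7] 8.6 z 0.0115 1364
```

View pics/crop1.png

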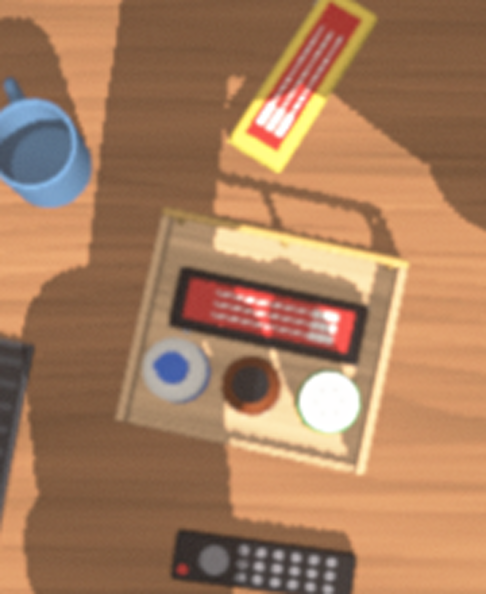

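The top picture shows the cleaner at (233,236), the polish at (263,244) and the shaker at (291,251), with the mat on the left and the tray on the right. There are two candidates for the dart case: one with a black body and red panel on the stand at (271,221), and one with a yellow body beyond the stand at (282,128). The black one fits the description and the crop confirms it, so I'm leaving the yellow one alone. I'll start with the cleaner.

Emit:
drive_tool:
  series:
    - {"dx": 205,"dy": 348,"dz": 0,"wz": 0.573}
    - {"dx": 205,"dy": 348,"dz": 0,"wz": 0.573}
    - {"dx": 205,"dy": 348,"dz": 0,"wz": 0.573}
    - {"dx": 205,"dy": 348,"dz": 0,"wz": 0.573}
    - {"dx": 205,"dy": 348,"dz": 0,"wz": 0.573}
    - {"dx": 205,"dy": 348,"dz": 0,"wz": 0.573}
    - {"dx": 410,"dy": 696,"dz": 0,"wz": 1.146}
    - {"dx": 410,"dy": 696,"dz": 0,"wz": 1.146}
    - {"dx": 410,"dy": 696,"dz": 0,"wz": 1.146}
    - {"dx": 410,"dy": 696,"dz": 0,"wz": 1.146}
    - {"dx": 410,"dy": 696,"dz": 0,"wz": 1.146}
    - {"dx": 410,"dy": 696,"dz": 0,"wz": 1.146}
  grip_force: 20

```text
validation failed for argument at $.se...
```

Emit:
drive_tool:
  series:
    - {"wx": 0,"wy": 0,"wz": 0.573,"dx": 205,"dy": 348,"dz": 0,"claw": 0}
    - {"wx": 0,"wy": 0,"wz": 0.573,"dx": 205,"dy": 348,"dz": 0,"claw": 0}
    - {"wx": 0,"wy": 0,"wz": 0.573,"dx": 205,"dy": 348,"dz": 0,"claw": 0}
    - {"wx": 0,"wy": 0,"wz": 0.573,"dx": 205,"dy": 348,"dz": 0,"claw": 0}
    - {"wx": 0,"wy": 0,"wz": 0.573,"dx": 205,"dy": 348,"dz": 0,"claw": 0}
    - {"wx": 0,"wy": 0,"wz": 1.146,"dx": 410,"dy": 696,"dz": 0,"claw": 0}
    - {"wx": 0,"wy": 0,"wz": 1.146,"dx": 410,"dy": 696,"dz": 0,"claw": 0}
    - {"wx": 0,"wy": 0,"wz": 1.146,"dx": 410,"dy": 696,"dz": 0,"claw": 0}
    - {"wx": 0,"wy": 0,"wz": 1.146,"dx": 410,"dy": 696,"dz": 0,"claw": 0}
    - {"wx": 0,"wy": 0,"wz": 1.146,"dx": 410,"dy": 696,"dz": 0,"claw": 0}
    - {"wx": 0,"wy": 0,"wz": 1.146,"dx": 410,"dy": 696,"dz": 0,"claw": 0}
    - {"wx": 0,"wy": 0,"wz": 1.146,"dx": 410,"dy": 696,"dz": 0,"claw": 0}
  grip_force: 20

```text
time_s: 3.45
eef_pos: [0.5203, 0.0389, 0.2141]
eef_rot: [2.432, 1.987, 0.001]
force: [0.8, -1.1, -0.7]
opening: 0.0914
grip_force: 0.0
```

Emit:
drive_tool:
  series:
    - {"wx": 0,"wy": 0,"wz": 0,"dx": 0,"dy": 0,"dz": 0,"claw": 0}
    - {"wx": 0,"wy": 0,"wz": 0,"dx": 0,"dy": 0,"dz": 0,"claw": 0}

```text
time_s: 3.7
eef_pos: [0.519, 0.0367, 0.2137]
eef_rot: [-2.432, -1.988, 0.001]
force: [0.1, -1.1, 0.6]
opening: 0.0909
grip_force: 0.0
```

Emit:
drive_tool:
  series:
    - {"wx": 0,"wy": 0,"wz": 0,"dx": 30,"dy": 49.5,"dz": 0,"claw": 0}
    - {"wx": 0,"wy": 0,"wz": 0,"dx": 30,"dy": 49.5,"dz": -50,"claw": 0}
    - {"wx": 0,"wy": 0,"wz": 0,"dx": 30,"dy": 49.5,"dz": -90,"claw": 0}
    - {"wx": 0,"wy": 0,"wz": 0,"dx": 30,"dy": 49.5,"dz": -125,"claw": 0}
    - {"wx": 0,"wy": 0,"wz": 0,"dx": 30,"dy": 49.5,"dz": -150,"claw": 0}
    - {"wx": 0,"wy": 0,"wz": 0,"dx": 30,"dy": 49.5,"dz": -162,"claw": 0}
    - {"wx": 0,"wy": 0,"wz": 0,"dx": 30,"dy": 49.5,"dz": -162,"claw": 60}
    - {"wx": 0,"wy": 0,"wz": 0,"dx": 30,"dy": 49.5,"dz": -162,"claw": 255}
    - {"wx": 0,"wy": 0,"wz": 0,"dx": 30,"dy": 49.5,"dz": -162,"claw": 255}
    - {"wx": 0,"wy": 0,"wz": 0,"dx": 30,"dy": 49.5,"dz": -162,"claw": 255}
    - {"wx": 0,"wy": 0,"wz": 0,"dx": 30,"dy": 49.5,"dz": -162,"claw": 255}
  grip_force: 20

```text
time_s: 5.08
eef_pos: [0.5497, 0.0863, 0.0525]
eef_rot: [2.433, 1.987, 0.001]
force: [-1.2, 0.7, 6.3]
opening: 0.0535
grip_force: 20.0
```

Emit:
drive_tool:
  series:
    - {"wx": 0,"wy": 0,"wz": 0,"dx": 0,"dy": 0,"dz": 25,"claw": 255}
    - {"wx": 0,"wy": 0,"wz": 0,"dx": 0,"dy": 0,"dz": 65,"claw": 255}
    - {"wx": 0,"wy": 0,"wz": 0,"dx": -2,"dy": 25,"dz": 80,"claw": 255}
    - {"wx": 0,"wy": 0,"wz": 0,"dx": -5,"dy": 70,"dz": 80,"claw": 255}
    - {"wx": 0,"wy": 0,"wz": 0,"dx": -8,"dy": 120,"dz": 80,"claw": 255}
    - {"wx": 0,"wy": 0,"wz": 0,"dx": -12,"dy": 170,"dz": 70,"claw": 255}
    - {"wx": 0,"wy": 0,"wz": 0,"dx": -14,"dy": 200,"dz": 50,"claw": 255}
    - {"wx": 0,"wy": 0,"wz": 0,"dx": -14,"dy": 207,"dz": 25,"claw": 255}
    - {"wx": 0,"wy": 0,"wz": 0,"dx": -14,"dy": 207,"dz": 5,"claw": 255}
    - {"wx": 0,"wy": 0,"wz": 0,"dx": -14,"dy": 207,"dz": -3,"claw": 255}
    - {"wx": 0,"wy": 0,"wz": 0,"dx": -14,"dy": 207,"dz": -6,"claw": 255}
    - {"wx": 0,"wy": 0,"wz": 0,"dx": -14,"dy": 207,"dz": -6,"claw": 255}

```text
time_s: 6.58
eef_pos: [0.5357, 0.2933, 0.0464]
eef_rot: [2.433, 1.987, 0.001]
force: [-0.6, 0.3, -1.9]
opening: 0.0536
grip_force: 20.0
```

Emit:
drive_tool:
  series:
    - {"wx": 0,"wy": 0,"wz": 0,"dx": 0,"dy": 0,"dz": -1,"claw": 255}
    - {"wx": 0,"wy": 0,"wz": 0,"dx": 0,"dy": 0,"dz": -1,"claw": 60}
    - {"wx": 0,"wy": 0,"wz": 0,"dx": 0,"dy": 0,"dz": -1,"claw": 0}
    - {"wx": 0,"wy": 0,"wz": 0,"dx": 0,"dy": 0,"dz": -1,"claw": 0}
    - {"wx": 0,"wy": 0,"wz": 0,"dx": 0,"dy": 0,"dz": 40,"claw": 0}
    - {"wx": 0,"wy": 0,"wz": 0,"dx": 0,"dy": 0,"dz": 90,"claw": 0}
    - {"wx": 0,"wy": 0,"wz": 0,"dx": 0,"dy": -55,"dz": 110,"claw": 0}
    - {"wx": 0,"wy": 0,"wz": 0,"dx": 0,"dy": -115,"dz": 110,"claw": 0}
    - {"wx": 0,"wy": 0,"wz": 0,"dx": 1,"dy": -175,"dz": 110,"claw": 0}
    - {"wx": 0,"wy": 0,"wz": 0,"dx": 1,"dy": -230,"dz": 110,"claw": 0}
    - {"wx": 0,"wy": 0,"wz": 0,"dx": 1,"dy": -273,"dz": 110,"claw": 0}
    - {"wx": 0,"wy": 0,"wz": 0,"dx": 1,"dy": -273,"dz": 95,"claw": 0}

```text
time_s: 8.07
eef_pos: [0.5372, 0.0177, 0.1416]
eef_rot: [2.435, 1.982, 0.002]
force: [0.5, 0.0, 0.0]
opening: 0.0913
grip_force: 0.0
```

Run:
```python
from h import *
p=env.capture("side"); cv2.imwrite("pics/s1.png",p["image"])
o=env.get_obs();print(o["time_s"],o["eef_pos"],o["force"],o["q"])
```

```text
8.125 [0.53580536 0.01929434 0.13916358] [-1.94796335 -0.02063595 -2.41602662] [-7.54774782e-02  4.60073718e-01  1.65355710e+00  1.39857704e-04
  1.02909990e+00  1.27955370e-01]
```

View pics/s1.png

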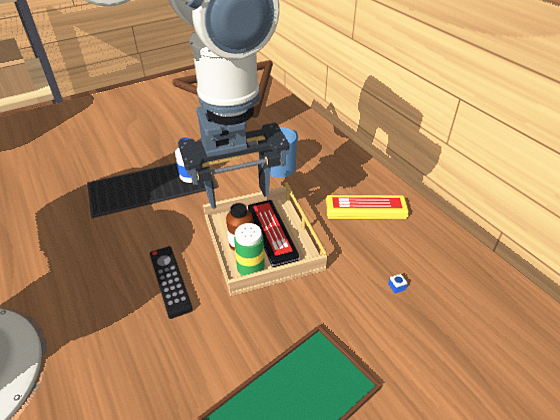

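The side picture shows the cleaner upright on the mat at (185,165), the polish at (238,225) and the shaker at (250,250). Next is the polish.

Emit:
drive_tool:
  series:
    - {"wx": 0,"wy": 0,"wz": 0,"dx": 0,"dy": 0,"dz": -35,"claw": 0}
    - {"wx": 0,"wy": 0,"wz": 0,"dx": 0,"dy": 0,"dz": -65,"claw": 0}
    - {"wx": 0,"wy": 0,"wz": 0,"dx": 0,"dy": 0,"dz": -85,"claw": 0}
    - {"wx": 0,"wy": 0,"wz": 0,"dx": 0,"dy": 0,"dz": -90.5,"claw": 0}
    - {"wx": 0,"wy": 0,"wz": 0,"dx": 0,"dy": 0,"dz": -90.5,"claw": 60}
    - {"wx": 0,"wy": 0,"wz": 0,"dx": 0,"dy": 0,"dz": -90.5,"claw": 255}
    - {"wx": 0,"wy": 0,"wz": 0,"dx": 0,"dy": 0,"dz": -90.5,"claw": 255}
    - {"wx": 0,"wy": 0,"wz": 0,"dx": 0,"dy": 0,"dz": -90.5,"claw": 255}
    - {"wx": 0,"wy": 0,"wz": 0,"dx": 0,"dy": 0,"dz": -90.5,"claw": 255}

```text
time_s: 9.25
eef_pos: [0.5365, 0.0203, 0.0507]
eef_rot: [2.433, 1.987, 0.001]
force: [-1.0, 0.9, 5.8]
opening: 0.0513
grip_force: 20.0
```

Emit:
drive_tool:
  series:
    - {"wx": 0,"wy": 0,"wz": 0,"dx": 0,"dy": 0,"dz": 30,"claw": 255}
    - {"wx": 0,"wy": 0,"wz": 0,"dx": 0,"dy": 0,"dz": 80,"claw": 255}
    - {"wx": 0,"wy": 0,"wz": 0,"dx": -15,"dy": 20,"dz": 110,"claw": 255}
    - {"wx": 0,"wy": 0,"wz": 0,"dx": -35,"dy": 65,"dz": 120,"claw": 255}
    - {"wx": 0,"wy": 0,"wz": 0,"dx": -55,"dy": 115,"dz": 120,"claw": 255}
    - {"wx": 0,"wy": 0,"wz": 0,"dx": -75,"dy": 165,"dz": 120,"claw": 255}
    - {"wx": 0,"wy": 0,"wz": 0,"dx": -90,"dy": 215,"dz": 120,"claw": 255}
    - {"wx": 0,"wy": 0,"wz": 0,"dx": -94.5,"dy": 260,"dz": 120,"claw": 255}
    - {"wx": 0,"wy": 0,"wz": 0,"dx": -94.5,"dy": 289,"dz": 110,"claw": 255}
    - {"wx": 0,"wy": 0,"wz": 0,"dx": -94.5,"dy": 289,"dz": 80,"claw": 255}
    - {"wx": 0,"wy": 0,"wz": 0,"dx": -94.5,"dy": 289,"dz": 40,"claw": 255}
    - {"wx": 0,"wy": 0,"wz": 0,"dx": -94.5,"dy": 289,"dz": 15,"claw": 255}

```text
time_s: 10.75
eef_pos: [0.4411, 0.309, 0.0637]
eef_rot: [-2.433, -1.987, 0.003]
force: [-0.3, 0.2, -2.3]
opening: 0.051
grip_force: 20.0
```

Emit:
drive_tool:
  series:
    - {"wx": 0,"wy": 0,"wz": 0,"dx": 0,"dy": 0,"dz": -14,"claw": 255}
    - {"wx": 0,"wy": 0,"wz": 0,"dx": 0,"dy": 0,"dz": -20,"claw": 255}
    - {"wx": 0,"wy": 0,"wz": 0,"dx": 0,"dy": 0,"dz": -22,"claw": 255}
    - {"wx": 0,"wy": 0,"wz": 0,"dx": 0,"dy": 0,"dz": -22,"claw": 255}
    - {"wx": 0,"wy": 0,"wz": 0,"dx": 0,"dy": 0,"dz": -22,"claw": 70}
    - {"wx": 0,"wy": 0,"wz": 0,"dx": 0,"dy": 0,"dz": -22,"claw": 70}
    - {"wx": 0,"wy": 0,"wz": 0,"dx": 0,"dy": 0,"dz": -22,"claw": 70}
    - {"wx": 0,"wy": 0,"wz": 0,"dx": 0,"dy": 0,"dz": 10,"claw": 70}
    - {"wx": 0,"wy": 0,"wz": 0,"dx": 0,"dy": 0,"dz": 60,"claw": 70}
    - {"wx": 0,"wy": 0,"wz": 0,"dx": 0,"dy": 0,"dz": 90,"claw": 0}

```text
time_s: 12.0
eef_pos: [0.4423, 0.3095, 0.1576]
eef_rot: [2.433, 1.987, 0.003]
force: [0.2, 0.2, 0.5]
opening: 0.0733
grip_force: 0.0
```

Emit:
drive_tool:
  series:
    - {"wx": 0,"wy": 0,"wz": 0,"dx": 13,"dy": -55,"dz": 0,"claw": 0}
    - {"wx": 0,"wy": 0,"wz": 0,"dx": 26,"dy": -115,"dz": 0,"claw": 0}
    - {"wx": 0,"wy": 0,"wz": 0,"dx": 40,"dy": -175,"dz": 0,"claw": 0}
    - {"wx": 0,"wy": 0,"wz": 0,"dx": 54,"dy": -235,"dz": 0,"claw": 0}
    - {"wx": 0,"wy": 0,"wz": 0,"dx": 68,"dy": -295,"dz": 0,"claw": 0}
    - {"wx": 0,"wy": 0,"wz": 0,"dx": 81,"dy": -345,"dz": 0,"claw": 0}
    - {"wx": 0,"wy": 0,"wz": 0,"dx": 81.5,"dy": -355,"dz": -20,"claw": 0}
    - {"wx": 0,"wy": 0,"wz": 0,"dx": 81.5,"dy": -355,"dz": -60,"claw": 0}
    - {"wx": 0,"wy": 0,"wz": 0,"dx": 81.5,"dy": -355,"dz": -90,"claw": 0}
    - {"wx": 0,"wy": 0,"wz": 0,"dx": 81.5,"dy": -355,"dz": -105,"claw": 0}
    - {"wx": 0,"wy": 0,"wz": 0,"dx": 81.5,"dy": -355,"dz": -105,"claw": 0}
    - {"wx": 0,"wy": 0,"wz": 0,"dx": 81.5,"dy": -355,"dz": -105,"claw": 60}

```text
time_s: 13.5
eef_pos: [0.524, -0.0457, 0.0514]
eef_rot: [2.432, 1.987, 0.001]
force: [0.4, -0.1, 0.0]
opening: 0.0837
grip_force: 0.0
```

Emit:
drive_tool:
  series:
    - {"wx": 0,"wy": 0,"wz": 0,"dx": 0,"dy": 0,"dz": 0,"claw": 255}
    - {"wx": 0,"wy": 0,"wz": 0,"dx": 0,"dy": 0,"dz": 0,"claw": 255}
    - {"wx": 0,"wy": 0,"wz": 0,"dx": 0,"dy": 0,"dz": 0,"claw": 255}
    - {"wx": 0,"wy": 0,"wz": 0,"dx": 0,"dy": 0,"dz": 0,"claw": 255}

```text
time_s: 14.0
eef_pos: [0.5235, -0.0457, 0.0507]
eef_rot: [2.433, 1.987, 0.0]
force: [-0.7, 0.7, 5.8]
opening: 0.0536
grip_force: 20.0
```

Emit:
drive_tool:
  series:
    - {"wx": 0,"wy": 0,"wz": 0,"dx": 0,"dy": 0,"dz": 30,"claw": 255}
    - {"wx": 0,"wy": 0,"wz": 0,"dx": 0,"dy": 0,"dz": 80,"claw": 255}
    - {"wx": 0,"wy": 0,"wz": 0,"dx": -15,"dy": 20,"dz": 110,"claw": 255}
    - {"wx": 0,"wy": 0,"wz": 0,"dx": -38,"dy": 65,"dz": 120,"claw": 255}
    - {"wx": 0,"wy": 0,"wz": 0,"dx": -63,"dy": 115,"dz": 120,"claw": 255}
    - {"wx": 0,"wy": 0,"wz": 0,"dx": -88,"dy": 165,"dz": 120,"claw": 255}
    - {"wx": 0,"wy": 0,"wz": 0,"dx": -113,"dy": 215,"dz": 120,"claw": 255}
    - {"wx": 0,"wy": 0,"wz": 0,"dx": -138,"dy": 270,"dz": 120,"claw": 255}
    - {"wx": 0,"wy": 0,"wz": 0,"dx": -160,"dy": 320,"dz": 120,"claw": 255}
    - {"wx": 0,"wy": 0,"wz": 0,"dx": -172,"dy": 358,"dz": 120,"claw": 255}
    - {"wx": 0,"wy": 0,"wz": 0,"dx": -175,"dy": 371,"dz": 105,"claw": 255}
    - {"wx": 0,"wy": 0,"wz": 0,"dx": -175,"dy": 371,"dz": 70,"claw": 255}

```text
time_s: 15.5
eef_pos: [0.3489, 0.3264, 0.1202]
eef_rot: [2.431, 1.989, 0.004]
force: [0.1, 0.1, -1.3]
opening: 0.0541
grip_force: 20.0
```

Emit:
drive_tool:
  series:
    - {"wx": 0,"wy": 0,"wz": 0,"dx": 0,"dy": 0,"dz": -40,"claw": 255}
    - {"wx": 0,"wy": 0,"wz": 0,"dx": 0,"dy": 0,"dz": -65,"claw": 255}
    - {"wx": 0,"wy": 0,"wz": 0,"dx": 0,"dy": 0,"dz": -74,"claw": 255}
    - {"wx": 0,"wy": 0,"wz": 0,"dx": 0,"dy": 0,"dz": -77,"claw": 255}
    - {"wx": 0,"wy": 0,"wz": 0,"dx": 0,"dy": 0,"dz": -77,"claw": 255}
    - {"wx": 0,"wy": 0,"wz": 0,"dx": 0,"dy": 0,"dz": -77,"claw": 70}
    - {"wx": 0,"wy": 0,"wz": 0,"dx": 0,"dy": 0,"dz": -77,"claw": 70}
    - {"wx": 0,"wy": 0,"wz": 0,"dx": 0,"dy": 0,"dz": -77,"claw": 70}
    - {"wx": 0,"wy": 0,"wz": 0,"dx": 0,"dy": 0,"dz": -50,"claw": 70}
    - {"wx": 0,"wy": 0,"wz": 0,"dx": 0,"dy": 0,"dz": 0,"claw": 70}
    - {"wx": 0,"wy": 0,"wz": 0,"dx": 0,"dy": 0,"dz": 30,"claw": 0}

```text
time_s: 16.88
eef_pos: [0.3487, 0.3256, 0.1525]
eef_rot: [2.433, 1.987, 0.003]
force: [-0.0, -1.0, 0.3]
opening: 0.0732
grip_force: 0.0
```

Run:
```python
from h import *
for n in("top","side"):
    p=env.capture(n); cv2.imwrite(f"pics/{n}2.png",p["image"])
    for r in env.masks_of(p,"case_center")[:2]:
        a=pts(p,r["mask"]); s=a[(a[:,2]>.03)&(a[:,2]<.05)&(a[:,0]<.7)]
        if len(s)>100:
            (x,y),wh,an=cv2.minAreaRect((s[:,:2]*1000).astype(np.float32)); print(n,r["score"],x,y,wh,an,np.median(s[:,2]))
```

```text
top 0.79 601.0626220703125 7.466468811035156 (174.9342041015625, 55.7877197265625) 78.60919189453125 0.037965812783736785
side 0.69 598.731689453125 -4.3095245361328125 (194.39244079589844, 56.750057220458984) 78.60319519042969 0.03827107054257267
```

View pics/side2.png

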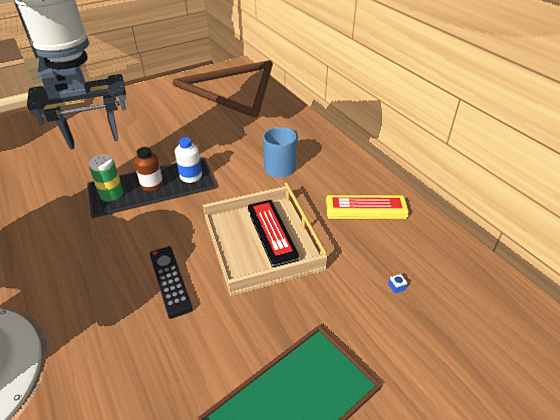

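The side picture shows all three bottles upright on the mat at (105,178), (148,168) and (188,160), and the black case is free at (272,232). I'll grip it next.

Emit:
drive_tool:
  series:
    - {"wx": 0,"wy": 0,"wz": 0,"dx": 35,"dy": -45,"dz": 10,"claw": 0}
    - {"wx": 0,"wy": 0,"wz": 0,"dx": 72,"dy": -91,"dz": 10,"claw": 0}
    - {"wx": 0,"wy": 0,"wz": 0,"dx": 109,"dy": -137,"dz": 10,"claw": 0}
    - {"wx": 0,"wy": 0,"wz": 0,"dx": 146,"dy": -184,"dz": 10,"claw": 0}
    - {"wx": 0,"wy": 0,"wz": 0,"dx": 183,"dy": -231,"dz": 0,"claw": 0}
    - {"wx": 0,"wy": 0,"wz": 0,"dx": 220,"dy": -278,"dz": -10,"claw": 0}
    - {"wx": 0,"wy": 0,"wz": 0,"dx": 247,"dy": -312,"dz": -15,"claw": 0}
    - {"wx": 0,"wy": 0,"wz": 0,"dx": 252.5,"dy": -318.5,"dz": -40,"claw": 0}
    - {"wx": 0,"wy": 0,"wz": 0,"dx": 252.5,"dy": -318.5,"dz": -80,"claw": 0}
    - {"wx": 0,"wy": 0,"wz": 0,"dx": 252.5,"dy": -318.5,"dz": -110,"claw": 0}
    - {"wx": 0,"wy": 0,"wz": 0,"dx": 252.5,"dy": -318.5,"dz": -128,"claw": 0}
    - {"wx": 0,"wy": 0,"wz": 0,"dx": 252.5,"dy": -318.5,"dz": -134,"claw": 0}

```text
time_s: 18.58
eef_pos: [0.6001, 0.0069, 0.015]
eef_rot: [-2.432, -1.986, 0.002]
force: [0.5, -0.5, -0.8]
opening: 0.0912
grip_force: 0.0
```

Emit:
drive_tool:
  series:
    - {"wx": 0,"wy": 0,"wz": 0,"dx": 0,"dy": 0,"dz": 0,"claw": 0}
    - {"wx": 0,"wy": 0,"wz": 0,"dx": 0,"dy": 0,"dz": 0,"claw": 60}
    - {"wx": 0,"wy": 0,"wz": 0,"dx": 0,"dy": 0,"dz": 0,"claw": 255}
    - {"wx": 0,"wy": 0,"wz": 0,"dx": 0,"dy": 0,"dz": 0,"claw": 255}
    - {"wx": 0,"wy": 0,"wz": 0,"dx": 0,"dy": 0,"dz": 0,"claw": 255}
    - {"wx": 0,"wy": 0,"wz": 0,"dx": 0,"dy": 0,"dz": 0,"claw": 255}
  grip_force: 30

```text
time_s: 19.32
eef_pos: [0.601, 0.0068, 0.0167]
eef_rot: [2.433, 1.987, 0.0]
force: [-0.4, -0.4, 4.7]
opening: 0.0556
grip_force: 30.0
```

Emit:
drive_tool:
  series:
    - {"wx": 0,"wy": 0,"wz": 0,"dx": 0,"dy": 0,"dz": 25,"claw": 255}
    - {"wx": 0,"wy": 0,"wz": 0,"dx": 0,"dy": 0,"dz": 65,"claw": 255}
    - {"wx": 0,"wy": 0,"wz": -0.05,"dx": -8,"dy": -17,"dz": 90,"claw": 255}
    - {"wx": 0,"wy": 0,"wz": -0.2,"dx": -26,"dy": -55,"dz": 90,"claw": 255}
    - {"wx": 0,"wy": 0,"wz": -0.35,"dx": -46,"dy": -98,"dz": 90,"claw": 255}
    - {"wx": 0,"wy": 0,"wz": -0.51,"dx": -66,"dy": -141,"dz": 90,"claw": 255}
    - {"wx": 0,"wy": 0,"wz": -0.67,"dx": -86,"dy": -184,"dz": 90,"claw": 255}
    - {"wx": 0,"wy": 0,"wz": -0.83,"dx": -106,"dy": -227,"dz": 90,"claw": 255}
    - {"wx": 0,"wy": 0,"wz": -0.99,"dx": -125,"dy": -268,"dz": 90,"claw": 255}
    - {"wx": 0,"wy": 0,"wz": -1.13,"dx": -140,"dy": -300,"dz": 90,"claw": 255}
    - {"wx": 0,"wy": 0,"wz": -1.213,"dx": -148,"dy": -317,"dz": 85,"claw": 255}
    - {"wx": 0,"wy": 0,"wz": -1.213,"dx": -148,"dy": -317.5,"dz": 60,"claw": 255}

```text
time_s: 20.82
eef_pos: [0.4529, -0.3126, 0.0769]
eef_rot: [3.13, 0.241, 0.003]
force: [-0.3, -0.4, -3.6]
opening: 0.056
grip_force: 30.0
```

Emit:
drive_tool:
  series:
    - {"wx": 0,"wy": 0,"wz": 0,"dx": 0,"dy": 0,"dz": -20,"claw": 255}
    - {"wx": 0,"wy": 0,"wz": 0,"dx": 0,"dy": 0,"dz": -20,"claw": 255}
    - {"wx": 0,"wy": 0,"wz": 0,"dx": 0,"dy": 0,"dz": -20,"claw": 255}

```text
time_s: 21.2
eef_pos: [0.4531, -0.3108, 0.0569]
eef_rot: [3.132, 0.246, 0.0]
force: [0.3, -1.4, -2.2]
opening: 0.0559
grip_force: 30.0
```

Run:
```python
from h import *
o=env.get_obs();print(o["time_s"],o["eef_pos"],o["eef_rot"],o["force"])
for n in("top","side"):
    p=env.capture(n); cv2.imwrite(f"pics/{n}3.png",p["image"])
    for k,lo,hi in[("case_center",.07,.14),("tray",.007,.02)]:
      for r in env.masks_of(p,k)[:2]:
        a=pts(p,r["mask"]); s=a[(a[:,2]>lo)&(a[:,2]<hi)&(a[:,0]<.7)]
        if len(s)>50:
            (x,y),wh,an=cv2.minAreaRect((s[:,:2]*1000).astype(np.float32)); print(n,k,round(r["score"],2),x,y,wh,an,np.median(s[:,2]))
```

```text
21.2 [ 0.45309457 -0.31078912  0.05693364] [3.13172095e+00 2.46122904e-01 3.85728133e-04] [ 0.32878353 -1.38523207 -2.24241856]
top case_center 0.97 455.8612976074219 -309.45635986328125 (171.82359313964844, 57.56551742553711) 9.160313606262207 0.07777126170367543
top tray 0.72 376.5450439453125 8.441490173339844 (162.30714416503906, 46.633995056152344) 82.94456481933594 0.017430194072635574
top tray 0.58 468.0162353515625 -307.9154968261719 (222.68658447265625, 143.3321075439453) 8.797689437866211 0.01084320679038886
side case_center 0.75 451.871337890625 -311.52154541015625 (173.971435546875, 55.91093063354492) 8.840457916259766 0.07941845055412267
side tray 0.88 453.5703125 -310.80157470703125 (252.42669677734375, 142.79417419433594) 9.34040355682373 0.011976314439984037
side tray 0.42 440.17681884765625 308.13555908203125 (132.2344970703125, 289.9949645996094) 79.36467742919922 0.0075794810228208
```

View pics/side3.png

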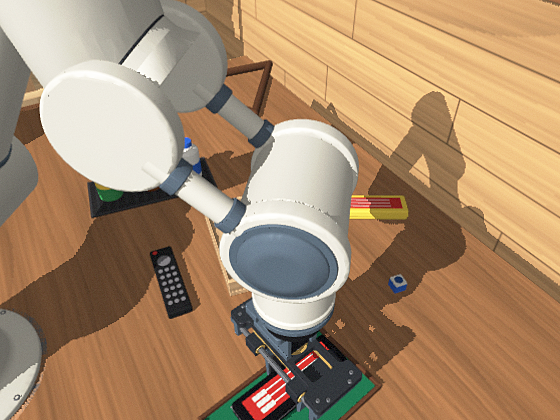

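The side picture shows the case held over the tray at about (290,385), centred and aligned to within 1 mm and 0.5°. I'll lower it.

Emit:
drive_tool:
  series:
    - {"wx": 0,"wy": 0,"wz": 0,"dx": 0,"dy": 0,"dz": -20,"claw": 255}
    - {"wx": 0,"wy": 0,"wz": 0,"dx": 0,"dy": 0,"dz": -36,"claw": 255}
    - {"wx": 0,"wy": 0,"wz": 0,"dx": 0,"dy": 0,"dz": -44,"claw": 255}
    - {"wx": 0,"wy": 0,"wz": 0,"dx": 0,"dy": 0,"dz": -47.5,"claw": 255}
    - {"wx": 0,"wy": 0,"wz": 0,"dx": 0,"dy": 0,"dz": -47.5,"claw": 255}
    - {"wx": 0,"wy": 0,"wz": 0,"dx": 0,"dy": 0,"dz": -47.5,"claw": 70}
    - {"wx": 0,"wy": 0,"wz": 0,"dx": 0,"dy": 0,"dz": -47.5,"claw": 70}
    - {"wx": 0,"wy": 0,"wz": 0,"dx": 0,"dy": 0,"dz": -47.5,"claw": 70}
    - {"wx": 0,"wy": 0,"wz": 0,"dx": 0,"dy": 0,"dz": -20,"claw": 70}
    - {"wx": 0,"wy": 0,"wz": 0,"dx": 0,"dy": 0,"dz": 30,"claw": 70}
    - {"wx": 0,"wy": 0,"wz": 0,"dx": 0,"dy": 0,"dz": 85,"claw": 0}
    - {"wx": 0,"wy": 0,"wz": 0,"dx": 0,"dy": 0,"dz": 115,"claw": 0}

```text
time_s: 23.0
eef_pos: [0.4535, -0.3112, 0.1743]
eef_rot: [3.13, 0.246, 0.003]
force: [-0.1, 0.0, -0.7]
opening: 0.0831
grip_force: 0.0
```

Emit:
drive_tool:
  series:
    - {"wx": 0,"wy": 0,"wz": 0.1,"dx": -5,"dy": 30,"dz": 0,"claw": 0}
    - {"wx": 0,"wy": 0,"wz": 0.24,"dx": -14,"dy": 85,"dz": 0,"claw": 0}
    - {"wx": 0,"wy": 0,"wz": 0.38,"dx": -23,"dy": 140,"dz": 0,"claw": 0}
    - {"wx": 0,"wy": 0,"wz": 0.52,"dx": -32,"dy": 195,"dz": 0,"claw": 0}
    - {"wx": 0,"wy": 0,"wz": 0.66,"dx": -41,"dy": 250,"dz": 0,"claw": 0}
    - {"wx": 0,"wy": 0,"wz": 0.8,"dx": -50,"dy": 305,"dz": 0,"claw": 0}
    - {"wx": 0,"wy": 0,"wz": 0.94,"dx": -59,"dy": 360,"dz": 0,"claw": 0}
    - {"wx": 0,"wy": 0,"wz": 1.08,"dx": -68,"dy": 415,"dz": 0,"claw": 0}
    - {"wx": 0,"wy": 0,"wz": 1.18,"dx": -77,"dy": 470,"dz": 0,"claw": 0}
    - {"wx": 0,"wy": 0,"wz": 1.213,"dx": -86,"dy": 525,"dz": 0,"claw": 0}
    - {"wx": 0,"wy": 0,"wz": 1.213,"dx": -95,"dy": 580,"dz": 0,"claw": 0}
    - {"wx": 0,"wy": 0,"wz": 1.213,"dx": -104.5,"dy": 636,"dz": 0,"claw": 0}

```text
time_s: 24.5
eef_pos: [0.3478, 0.3272, 0.1716]
eef_rot: [2.433, 1.988, 0.001]
force: [0.9, -0.6, -0.1]
opening: 0.0911
grip_force: 0.0
```

Emit:
drive_tool:
  series:
    - {"wx": 0,"wy": 0,"wz": 0,"dx": 0,"dy": 0,"dz": 0,"claw": 0}
    - {"wx": 0,"wy": 0,"wz": 0,"dx": 0,"dy": 0,"dz": 0,"claw": 0}

```text
time_s: 24.75
eef_pos: [0.3481, 0.325, 0.1713]
eef_rot: [2.432, 1.988, -0.001]
force: [-0.1, 0.1, -0.5]
opening: 0.0913
grip_force: 0.0
```

Run:
```python
from h import *
o=env.get_obs();print(o["time_s"],o["eef_pos"],o["eef_rot"],o["q"])
for n in("top","side"):
    p=env.capture(n); cv2.imwrite(f"pics/{n}4.png",p["image"])
    for k,lo,hi in[("case_center",.02,.04),("tray",.007,.02)]:
      for r in env.masks_of(p,k)[:3]:
        a=pts(p,r["mask"]); s=a[(a[:,2]>lo)&(a[:,2]<hi)&(a[:,1]<-.15)]
        if len(s)>50:
            (x,y),wh,an=cv2.minAreaRect((s[:,:2]*1000).astype(np.float32)); print(n,k,round(r["score"],2),x,y,wh,an,np.median(s[:,2]))
```

```text
24.75 [0.34807809 0.32499202 0.17129781] [ 2.43208503e+00  1.98835021e+00 -8.71971835e-04] [ 6.25775406e-01  3.40952723e-01  1.75630117e+00 -2.27335214e-04
  1.04488317e+00  8.25984503e-01]
top case_center 0.55 453.81427001953125 -310.6592712402344 (176.54820251464844, 59.167083740234375) 9.78149127960205 0.029648888696594433
top tray 0.71 453.56982421875 -311.1393737792969 (251.58926391601562, 144.04486083984375) 9.380459785461426 0.010694302217371776
side case_center 0.83 452.48309326171875 -310.57403564453125 (170.72879028320312, 56.944610595703125) 8.769776344299316 0.030880911256360943
side tray 0.81 453.4013671875 -310.560791015625 (252.2506866455078, 142.3314971923828) 9.173480987548828 0.011876149798163427
```

View pics/side4.png

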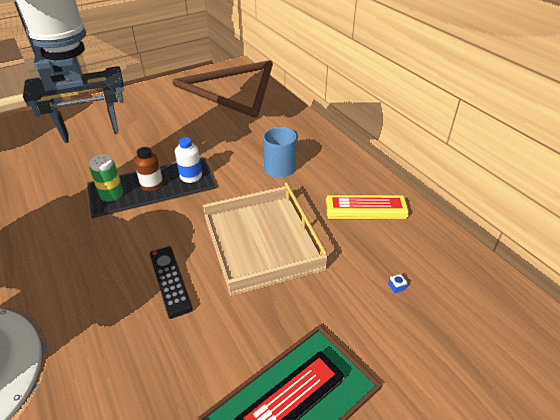

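The side picture shows the case flat in the middle of the tray at about (290,390), and the bottles still upright. Now the shaker goes back.

Emit:
drive_tool:
  series:
    - {"wx": 0,"wy": 0,"wz": 0,"dx": 0,"dy": 0,"dz": -35,"claw": 40}
    - {"wx": 0,"wy": 0,"wz": 0,"dx": 0,"dy": 0,"dz": -75,"claw": 40}
    - {"wx": 0,"wy": 0,"wz": 0,"dx": 0,"dy": 0,"dz": -105,"claw": 40}
    - {"wx": 0,"wy": 0,"wz": 0,"dx": 0,"dy": 0,"dz": -122,"claw": 40}
    - {"wx": 0,"wy": 0,"wz": 0,"dx": 0,"dy": 0,"dz": -128,"claw": 40}
    - {"wx": 0,"wy": 0,"wz": 0,"dx": 0,"dy": 0,"dz": -128,"claw": 60}
    - {"wx": 0,"wy": 0,"wz": 0,"dx": 0,"dy": 0,"dz": -128,"claw": 255}
    - {"wx": 0,"wy": 0,"wz": 0,"dx": 0,"dy": 0,"dz": -128,"claw": 255}
    - {"wx": 0,"wy": 0,"wz": 0,"dx": 0,"dy": 0,"dz": -128,"claw": 255}
    - {"wx": 0,"wy": 0,"wz": 0,"dx": 0,"dy": 0,"dz": -128,"claw": 255}
    - {"wx": 0,"wy": 0,"wz": 0,"dx": 0,"dy": 0,"dz": -100,"claw": 255}
    - {"wx": 0,"wy": 0,"wz": 0,"dx": 0,"dy": 0,"dz": -50,"claw": 255}
  grip_force: 20

```text
time_s: 26.55
eef_pos: [0.3475, 0.3247, 0.1215]
eef_rot: [-2.433, -1.987, 0.005]
force: [0.9, 1.5, -1.1]
opening: 0.0537
grip_force: 20.0
```

Emit:
drive_tool:
  series:
    - {"wx": 0,"wy": 0,"wz": 0,"dx": 5,"dy": -10,"dz": 35,"claw": 255}
    - {"wx": 0,"wy": 0,"wz": 0,"dx": 24,"dy": -50,"dz": 42,"claw": 255}
    - {"wx": 0,"wy": 0,"wz": 0,"dx": 48,"dy": -101,"dz": 42,"claw": 255}
    - {"wx": 0,"wy": 0,"wz": 0,"dx": 73,"dy": -154,"dz": 42,"claw": 255}
    - {"wx": 0,"wy": 0,"wz": 0,"dx": 98,"dy": -207,"dz": 42,"claw": 255}
    - {"wx": 0,"wy": 0,"wz": 0,"dx": 123,"dy": -260,"dz": 42,"claw": 255}
    - {"wx": 0,"wy": 0,"wz": 0,"dx": 147,"dy": -312,"dz": 42,"claw": 255}
    - {"wx": 0,"wy": 0,"wz": 0,"dx": 165,"dy": -350,"dz": 35,"claw": 255}
    - {"wx": 0,"wy": 0,"wz": 0,"dx": 175,"dy": -371,"dz": 15,"claw": 255}
    - {"wx": 0,"wy": 0,"wz": 0,"dx": 175,"dy": -371,"dz": -20,"claw": 255}
    - {"wx": 0,"wy": 0,"wz": 0,"dx": 175,"dy": -371,"dz": -50,"claw": 255}
    - {"wx": 0,"wy": 0,"wz": 0,"dx": 175,"dy": -371,"dz": -64,"claw": 255}

```text
time_s: 28.05
eef_pos: [0.5226, -0.0456, 0.0563]
eef_rot: [-2.432, -1.986, 0.002]
force: [-0.2, 0.3, -0.9]
opening: 0.0541
grip_force: 20.0
```

Emit:
drive_tool:
  series:
    - {"wx": 0,"wy": 0,"wz": 0,"dx": 0,"dy": 0,"dz": -5,"claw": 255}
    - {"wx": 0,"wy": 0,"wz": 0,"dx": 0,"dy": 0,"dz": -6.5,"claw": 255}
    - {"wx": 0,"wy": 0,"wz": 0,"dx": 0,"dy": 0,"dz": -6.5,"claw": 255}
    - {"wx": 0,"wy": 0,"wz": 0,"dx": 0,"dy": 0,"dz": -6.5,"claw": 70}
    - {"wx": 0,"wy": 0,"wz": 0,"dx": 0,"dy": 0,"dz": -6.5,"claw": 40}
    - {"wx": 0,"wy": 0,"wz": 0,"dx": 0,"dy": 0,"dz": -6.5,"claw": 40}
    - {"wx": 0,"wy": 0,"wz": 0,"dx": 0,"dy": 0,"dz": 25,"claw": 40}
    - {"wx": 0,"wy": 0,"wz": 0,"dx": 0,"dy": 0,"dz": 70,"claw": 40}
    - {"wx": 0,"wy": 0,"wz": 0,"dx": 0,"dy": 0,"dz": 98,"claw": 40}

```text
time_s: 29.18
eef_pos: [0.5238, -0.0458, 0.1574]
eef_rot: [2.432, 1.987, 0.002]
force: [0.5, -0.2, -0.5]
opening: 0.077
grip_force: 0.0
```

Emit:
drive_tool:
  series:
    - {"wx": 0,"wy": 0,"wz": 0,"dx": -13,"dy": 55,"dz": 5,"claw": 40}
    - {"wx": 0,"wy": 0,"wz": 0,"dx": -26,"dy": 115,"dz": 5,"claw": 40}
    - {"wx": 0,"wy": 0,"wz": 0,"dx": -40,"dy": 175,"dz": 5,"claw": 40}
    - {"wx": 0,"wy": 0,"wz": 0,"dx": -54,"dy": 235,"dz": 5,"claw": 40}
    - {"wx": 0,"wy": 0,"wz": 0,"dx": -68,"dy": 295,"dz": 5,"claw": 40}
    - {"wx": 0,"wy": 0,"wz": 0,"dx": -80,"dy": 345,"dz": 0,"claw": 40}
    - {"wx": 0,"wy": 0,"wz": 0,"dx": -81.5,"dy": 355,"dz": -15,"claw": 40}
    - {"wx": 0,"wy": 0,"wz": 0,"dx": -81.5,"dy": 355,"dz": -55,"claw": 40}
    - {"wx": 0,"wy": 0,"wz": 0,"dx": -81.5,"dy": 355,"dz": -90,"claw": 40}
    - {"wx": 0,"wy": 0,"wz": 0,"dx": -81.5,"dy": 355,"dz": -108,"claw": 40}
    - {"wx": 0,"wy": 0,"wz": 0,"dx": -81.5,"dy": 355,"dz": -112,"claw": 40}
    - {"wx": 0,"wy": 0,"wz": 0,"dx": -81.5,"dy": 355,"dz": -112,"claw": 60}

```text
time_s: 30.68
eef_pos: [0.4421, 0.3089, 0.0436]
eef_rot: [2.434, 1.987, -0.0]
force: [1.1, -0.0, 0.4]
opening: 0.0709
grip_force: 0.0
```

Emit:
drive_tool:
  series:
    - {"wx": 0,"wy": 0,"wz": 0,"dx": 0,"dy": 0,"dz": 0,"claw": 255}
    - {"wx": 0,"wy": 0,"wz": 0,"dx": 0,"dy": 0,"dz": 0,"claw": 255}
    - {"wx": 0,"wy": 0,"wz": 0,"dx": 0,"dy": 0,"dz": 0,"claw": 255}
    - {"wx": 0,"wy": 0,"wz": 0,"dx": 0,"dy": 0,"dz": 0,"claw": 255}
    - {"wx": 0,"wy": 0,"wz": 0,"dx": 0,"dy": 0,"dz": 30,"claw": 255}
    - {"wx": 0,"wy": 0,"wz": 0,"dx": 0,"dy": 0,"dz": 80,"claw": 255}

```text
time_s: 31.42
eef_pos: [0.4409, 0.3087, 0.1233]
eef_rot: [-2.433, -1.987, 0.005]
force: [0.5, 0.5, -1.7]
opening: 0.0511
grip_force: 20.0
```

Emit:
drive_tool:
  series:
    - {"wx": 0,"wy": 0,"wz": 0,"dx": 4,"dy": -12,"dz": 30,"claw": 255}
    - {"wx": 0,"wy": 0,"wz": 0,"dx": 18,"dy": -55,"dz": 42,"claw": 255}
    - {"wx": 0,"wy": 0,"wz": 0,"dx": 35,"dy": -107,"dz": 42,"claw": 255}
    - {"wx": 0,"wy": 0,"wz": 0,"dx": 52,"dy": -160,"dz": 42,"claw": 255}
    - {"wx": 0,"wy": 0,"wz": 0,"dx": 70,"dy": -213,"dz": 42,"claw": 255}
    - {"wx": 0,"wy": 0,"wz": 0,"dx": 85,"dy": -260,"dz": 42,"claw": 255}
    - {"wx": 0,"wy": 0,"wz": 0,"dx": 94.5,"dy": -289,"dz": 40,"claw": 255}
    - {"wx": 0,"wy": 0,"wz": 0,"dx": 94.5,"dy": -289,"dz": 20,"claw": 255}
    - {"wx": 0,"wy": 0,"wz": 0,"dx": 94.5,"dy": -289,"dz": -15,"claw": 255}
    - {"wx": 0,"wy": 0,"wz": 0,"dx": 94.5,"dy": -289,"dz": -45,"claw": 255}
    - {"wx": 0,"wy": 0,"wz": 0,"dx": 94.5,"dy": -289,"dz": -65,"claw": 255}
    - {"wx": 0,"wy": 0,"wz": 0,"dx": 94.5,"dy": -289,"dz": -71,"claw": 255}

```text
time_s: 32.92
eef_pos: [0.5357, 0.0204, 0.0515]
eef_rot: [-2.432, -1.987, 0.002]
force: [0.3, -0.6, -1.8]
opening: 0.0513
grip_force: 20.0
```

Emit:
drive_tool:
  series:
    - {"wx": 0,"wy": 0,"wz": 0,"dx": 0,"dy": 0,"dz": -1.5,"claw": 255}
    - {"wx": 0,"wy": 0,"wz": 0,"dx": 0,"dy": 0,"dz": -1.5,"claw": 255}
    - {"wx": 0,"wy": 0,"wz": 0,"dx": 0,"dy": 0,"dz": -1.5,"claw": 70}
    - {"wx": 0,"wy": 0,"wz": 0,"dx": 0,"dy": 0,"dz": -1.5,"claw": 40}
    - {"wx": 0,"wy": 0,"wz": 0,"dx": 0,"dy": 0,"dz": -1.5,"claw": 40}
    - {"wx": 0,"wy": 0,"wz": 0,"dx": 0,"dy": 0,"dz": 30,"claw": 40}
    - {"wx": 0,"wy": 0,"wz": 0,"dx": 0,"dy": 0,"dz": 75,"claw": 40}
    - {"wx": 0,"wy": 0,"wz": 0,"dx": 0,"dy": 0,"dz": 103,"claw": 40}

```text
time_s: 33.92
eef_pos: [0.5368, 0.0203, 0.1574]
eef_rot: [2.432, 1.987, 0.002]
force: [0.5, 0.4, -0.2]
opening: 0.0771
grip_force: 0.0
```

Emit:
drive_tool:
  series:
    - {"wx": 0,"wy": 0,"wz": 0,"dx": 0,"dy": 45,"dz": 5,"claw": 40}
    - {"wx": 0,"wy": 0,"wz": 0,"dx": 0,"dy": 105,"dz": 5,"claw": 40}
    - {"wx": 0,"wy": 0,"wz": 0,"dx": 0,"dy": 165,"dz": 5,"claw": 40}
    - {"wx": 0,"wy": 0,"wz": 0,"dx": -1,"dy": 225,"dz": 5,"claw": 40}
    - {"wx": 0,"wy": 0,"wz": 0,"dx": -1,"dy": 265,"dz": 5,"claw": 40}
    - {"wx": 0,"wy": 0,"wz": 0,"dx": -1,"dy": 273,"dz": -10,"claw": 40}
    - {"wx": 0,"wy": 0,"wz": 0,"dx": -1,"dy": 273,"dz": -50,"claw": 40}
    - {"wx": 0,"wy": 0,"wz": 0,"dx": -1,"dy": 273,"dz": -85,"claw": 40}
    - {"wx": 0,"wy": 0,"wz": 0,"dx": -1,"dy": 273,"dz": -105,"claw": 40}
    - {"wx": 0,"wy": 0,"wz": 0,"dx": -1,"dy": 273,"dz": -110.5,"claw": 40}
    - {"wx": 0,"wy": 0,"wz": 0,"dx": -1,"dy": 273,"dz": -110.5,"claw": 40}
    - {"wx": 0,"wy": 0,"wz": 0,"dx": -1,"dy": 273,"dz": -110.5,"claw": 60}

```text
time_s: 35.42
eef_pos: [0.5359, 0.2933, 0.0458]
eef_rot: [2.433, 1.987, 0.002]
force: [0.3, 1.0, -0.7]
opening: 0.0708
grip_force: 0.0
```

Emit:
drive_tool:
  series:
    - {"wx": 0,"wy": 0,"wz": 0,"dx": 0,"dy": 0,"dz": 0,"claw": 255}
    - {"wx": 0,"wy": 0,"wz": 0,"dx": 0,"dy": 0,"dz": 0,"claw": 255}
    - {"wx": 0,"wy": 0,"wz": 0,"dx": 0,"dy": 0,"dz": 0,"claw": 255}
    - {"wx": 0,"wy": 0,"wz": 0,"dx": 0,"dy": 0,"dz": 0,"claw": 255}
    - {"wx": 0,"wy": 0,"wz": 0,"dx": 0,"dy": 0,"dz": 30,"claw": 255}
    - {"wx": 0,"wy": 0,"wz": 0,"dx": 0,"dy": 0,"dz": 80,"claw": 255}

```text
time_s: 36.17
eef_pos: [0.5342, 0.2928, 0.1243]
eef_rot: [-2.432, -1.987, 0.006]
force: [1.4, -0.1, -2.0]
opening: 0.0536
grip_force: 20.0
```

Emit:
drive_tool:
  series:
    - {"wx": 0,"wy": 0,"wz": 0,"dx": 2,"dy": -25,"dz": 15,"claw": 255}
    - {"wx": 0,"wy": 0,"wz": 0,"dx": 5,"dy": -70,"dz": 20,"claw": 255}
    - {"wx": 0,"wy": 0,"wz": 0,"dx": 8,"dy": -122,"dz": 20,"claw": 255}
    - {"wx": 0,"wy": 0,"wz": 0,"dx": 12,"dy": -172,"dz": 20,"claw": 255}
    - {"wx": 0,"wy": 0,"wz": 0,"dx": 14,"dy": -202,"dz": 18,"claw": 255}
    - {"wx": 0,"wy": 0,"wz": 0,"dx": 14,"dy": -207,"dz": 5,"claw": 255}
    - {"wx": 0,"wy": 0,"wz": 0,"dx": 14,"dy": -207,"dz": -25,"claw": 255}
    - {"wx": 0,"wy": 0,"wz": 0,"dx": 14,"dy": -207,"dz": -52,"claw": 255}
    - {"wx": 0,"wy": 0,"wz": 0,"dx": 14,"dy": -207,"dz": -67,"claw": 255}
    - {"wx": 0,"wy": 0,"wz": 0,"dx": 14,"dy": -207,"dz": -72.5,"claw": 255}
    - {"wx": 0,"wy": 0,"wz": 0,"dx": 14,"dy": -207,"dz": -72.5,"claw": 255}
    - {"wx": 0,"wy": 0,"wz": 0,"dx": 14,"dy": -207,"dz": -72.5,"claw": 255}

```text
time_s: 37.67
eef_pos: [0.5498, 0.0865, 0.0529]
eef_rot: [2.432, 1.987, 0.001]
force: [-0.3, -0.3, -2.3]
opening: 0.0538
grip_force: 20.0
```

Emit:
drive_tool:
  series:
    - {"wx": 0,"wy": 0,"wz": 0,"dx": 0,"dy": 0,"dz": 0,"claw": 70}
    - {"wx": 0,"wy": 0,"wz": 0,"dx": 0,"dy": 0,"dz": 0,"claw": 40}
    - {"wx": 0,"wy": 0,"wz": 0,"dx": 0,"dy": 0,"dz": 0,"claw": 40}
    - {"wx": 0,"wy": 0,"wz": 0,"dx": 0,"dy": 0,"dz": 30,"claw": 40}
    - {"wx": 0,"wy": 0,"wz": 0,"dx": 0,"dy": 0,"dz": 80,"claw": 40}
    - {"wx": 0,"wy": 0,"wz": 0,"dx": 0,"dy": 0,"dz": 120,"claw": 40}
    - {"wx": 0,"wy": 0,"wz": 0,"dx": -20,"dy": 55,"dz": 130,"claw": 0}
    - {"wx": 0,"wy": 0,"wz": 0,"dx": -40,"dy": 110,"dz": 130,"claw": 0}
    - {"wx": 0,"wy": 0,"wz": 0,"dx": -60,"dy": 165,"dz": 130,"claw": 0}
    - {"wx": 0,"wy": 0,"wz": 0,"dx": -80,"dy": 215,"dz": 130,"claw": 0}
    - {"wx": 0,"wy": 0,"wz": 0,"dx": -100,"dy": 240,"dz": 130,"claw": 0}
    - {"wx": 0,"wy": 0,"wz": 0,"dx": -100,"dy": 240,"dz": 130,"claw": 0}

```text
time_s: 39.17
eef_pos: [0.448, 0.3278, 0.1824]
eef_rot: [-2.43, -1.991, 0.001]
force: [0.3, -1.0, -0.1]
opening: 0.0912
grip_force: 0.0
```

Run:
```python
from h import *
from scipy.optimize import least_squares
o=env.get_obs();print(o["time_s"],o["eef_pos"],o["joint_vel"],o["opening"])
for n in("top","side"):
    p=env.capture(n); cv2.imwrite(f"pics/{n}5.png",p["image"])
    for k,R,zl in[("cleaner_center",.027,.078),("polish_center",.026,.076),("shaker_center",.027,.086)]:
        r=env.masks_of(p,k)
        if not r: continue
        a=pts(p,cv2.erode(r[0]["mask"].astype(np.uint8),np.ones((2,2)))>0)
        top=a[a[:,2]>np.percentile(a[:,2],97)-.006]; s=a[(a[:,2]>.03)&(a[:,2]<.008+zl)]
        f=least_squares(lambda c:np.hypot(*(s[:,:2]-c).T)-R,np.median(top,0)[:2]+[.01,0],loss="soft_l1",f_scale=.002).x if len(s)>20 else None
        print(n,k,round(r[0]["score"],2),"top",np.round((np.percentile(top,3,axis=0)+np.percentile(top,97,axis=0))/2,4),"cyl",f)
    for r in env.masks_of(p,"case_center")[:2]:
        s=pts(p,r["mask"]); s=s[(s[:,2]>.02)&(s[:,2]<.04)&(s[:,1]<-.15)]
        if len(s)>50: print(n,"case",cv2.minAreaRect((s[:,:2]*1000).astype(np.float32)))
```

```text
39.175 [0.4479861  0.3277534  0.18238931] [-0.052101    0.00228337 -0.00591194 -0.01097653 -0.00151609 -0.03420275] 0.09118254896535719
top cleaner_center 0.71 top [0.5495 0.087  0.1163] cyl [0.54962535 0.08664186]
top polish_center 0.92 top [0.5371 0.0207 0.1124] cyl None
top shaker_center 0.77 top [ 0.5235 -0.0445  0.1112] cyl None
top case ((454.41259765625, -310.6705017089844), (175.39785766601562, 59.49433135986328), 9.85769271850586)
side cleaner_center 0.87 top [0.5475 0.0819 0.1153] cyl [0.54917731 0.08592283]
side polish_center 0.56 top [0.5342 0.017  0.111 ] cyl [0.53635213 0.01993981]
side shaker_center 0.61 top [ 0.5222 -0.0484  0.1095] cyl [ 0.52339793 -0.04581822]
side case ((453.2354736328125, -310.6368103027344), (169.53440856933594, 56.61152648925781), 8.819941520690918)
```

View pics/side5.png

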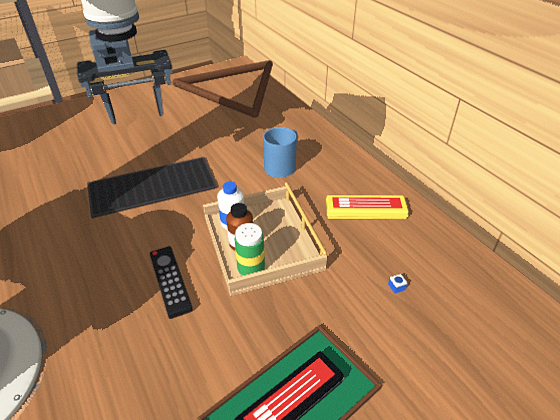

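The side picture shows all three bottles upright on the stand at (230,205), (239,225) and (250,250), each within about 1 mm of its starting spot. The case is flat and centred in the tray at (290,390), and the gripper is open and clear of everything.

```bash
python3 -c "
from cell import env
print(env.hand_in())"
```

```text
the job is handed in; nothing more can be done
None
```

The job is handed in at about 39 s: the black dart case lies flat and lengthwise in the middle of the tray, all three bottles are back upright within about 1 mm of where they started, nothing else was touched, and the gripper is open and clear.

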